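Space the roller carriers with the gauge

ROBOT

A 6-joint arm with a two-finger parallel gripper is mounted at the origin on a cart in front of the work surface, level with it; the furniture and walls round the work are solid. World frame = base frame: x ahead of the robot, y to its left, z up, the work surface at z = 0. Lengths are in m, angles in rad, forces in N, time in s.
With the tool pointing down it reaches from about 0.3 to 0.875 m from the base axis. Payload 6.4 kg.
Tool frame: the origin (TCP) lies on the centre line of the jaws, within the pads' length; the fingertips stand 8 mm ahead of it and the grasp point (between the pads) lies 11 mm behind it; z points along the fingers, y is the line along which they close (so a half turn about z gives the same grasp; the last joint's range is limited). The gripper opens to 85 mm and grips with 20 to 120 N. Pads are 22 mm wide; open, the fingers measure 114 mm over their backs; the gripper's body (76 mm by 85 mm) begins 54 mm behind the grasp point. The pads swing forward as they close: fully open they stand 13 mm farther back than shut.
Start: joints at [1.032, 0.181, 1.607, -0, 1.354, -0.206], TCP at [0.188, 0.543, 0.239] pointing down, gripper open.
Joint ranges: [-2.99, 2.99], [-0.89, 2.07], [0.3, 2.58], [-1.14, 4.28], [0, 2.63], [-3.12, 3.12]. Speed limits (rad/s): [2.57, 2.57, 3.01, 3.14, 3.14, 3.14].

INTERFACE

Orientations are given as a 3x3 rotation matrix whose columns are the frame's x, y, z axes.
In Python, from station import observe, viewer, robot gives the robot as it stands. The module is installed in compiled form; this text tells all that it offers.
- The arm moves only by the tool drive_tool, never from a script. Its argument "steps" is a list of rows, each an object of numbers: "tx", "ty", "tz": the shift along the tool's x, y, z in mm; "spin": the turn about the tool's z in rad. A call has 1 to 5 rows; each row is the pose to reach, as a shift and turn from the pose commanded when the call began, along the tool's axes at that moment; what a row does not reach only later rows make up. A row lasts 1/10 s, in which the tool goes at most 50 mm and 8.59 degrees, less where a joint would pass 70% of its speed; a pose out of reach is approached as far as the arm can. A call with a gripper value outside its range is refused whole. "hand" is the closure, from 0 (fully open) to 1 (shut), set as the call begins (left out, the last holds). The fingers move at their own pace and stop on an object; "grip_force" is the grip in N (left out, the last holds). Time passes only in rows, so rows that repeat a pose let the fingers close. It gives the time, the measured TCP pose, the force, the opening and the grip force at its end, in the units of the state.
- observe(): the state, without advancing time (a new reading comes with each control period).
- viewer.get_image(name): name is "side" or "top"; returns the picture (384x512x3 uint8, blue, green, red); there is no depth.
- viewer.get_calibration(name): a dict with "vertical_fov" (degrees; the focal length in pixels is half the picture's height over the tangent of half this angle, whatever the lens; pixels are square), "cx", "cy" (the principal point, pixels), "position" and "rotation" of the camera in the world. Camera axes: x right, y up, looking along -z (the intrinsics and any distortion apply to the point x, -y, -z); pixel columns grow to the right and rows downward; lengths in m; the calibration is good to about 2 mm. A picture is of the moment at which its call begins. get_calibration takes no time and is no camera call.
- robot.close_job(): hands the job in; it is judged then, once.
The state is a dict: "time": time; "joint_positions": joint angles; "joint_velocities": joint speeds; "tau": joint torques, N m; "eef_pos": TCP position; "eef_rot": TCP orientation; "ft_force": force on the tool from outside, world axes, zero at the start; "ft_torque": the same for the moment, N m; "grip_width": finger opening in m; "gripper_force": force on a finger pad.
Only numpy, scipy, OpenCV 4.12 (cv2) and the standard library are available. Lean on these libraries where they do the work, as an engineer would, in place of code of your own. Each camera call takes 0.05 s, during which the arm holds its last target. There are 200 camera calls.

TASK

Space the three blue roller carriers out along their rail with the red-handled spacing gauge: working outward from the end stop, push the gauge fully home on the rail in each gap in turn, flat side snug against the part already set and sloped side towards the next carrier, so that the slope drives that carrier out and every gap ends up exactly one gauge thick. Press and lean gently, move the carriers with nothing but the gauge, and do not shove back a part that is already set. Then hang the gauge back in its wooden block and leave the things lying around untouched.

Things in the scene. Friction and masses are not known exactly. Their poses are not given: they have to be found in the camera images.
- rail: fixed aluminium rail 310 x 60 x 22 mm. Origin: centre of its underside, on the bench; z up, x along it from the end stop outward. Its top, on which the carriers slide and the gauge comes home, is 22 mm above the origin.
- end_stop: dark steel angle bolted on the rail's -x end, does not move. Origin between its two bolts, on the rail's top, axes as the rail's. Its upright plate is 56 mm wide (y) and 40 mm high; the plate's outward (+x) face, from which the first gap is set, stands 22 to 27 mm from the origin.
- carrier_1: first (next to the stop) of three blue cast roller carriers. Origin below its axle, on the rail's top, mid-width; axes as the rail's. Flat upright end faces 58 mm wide (y), 38 mm high; rough castings, no two alike: each end face stands 20 to 26 mm from the axle line. The roller between them reaches 53 mm above the rail's top. Slides along x only, with 4 to 8 N of drag; stays where left.
- carrier_2: second carrier, like the first but with end faces of its own (again 20 to 26 mm from its axle line); same axes, heights and drag range. At the start each carrier stands 4 to 8 mm too near the stop: once the gap before it is set, its own gap is 14 to 18 mm wide.
- carrier_3: third (outermost) carrier, like the other two, with end faces of its own. Driving any carrier out with the slope takes a downward push of about 8 to 20 N; a part already set gives way when leaned on harder than its drag.
- gauge: gauge, 0.24 to 0.4 kg, hangs upright in tool_block. Origin: middle of its underside, z up. Steel blade 22 mm thick (x), 40 wide (y). Its -x face is flat and upright (x = -11 mm); its +x side slopes: blade 4 mm thick at the bottom end, 13 at 9 mm height, full 22 from 29 mm up. Ears 60 mm wide (y), undersides at 60 mm height. Red handle 22 (x) x 30 (y) mm from 66 to 114 mm height; grip from above.
- tool_block: fixed wooden block 66 (x) x 110 (y) x 64 mm high; origin at the centre of its underside. An upright slot through its middle, 27 (x) x 45 (y) mm, takes the gauge's blade; the ears rest on the top, so that the gauge hangs with its underside 4 mm above the bench, its axes along the block's.
- wrench: open-end wrench 201 mm long, 9 mm thick, lying in front of the rail; bystander
- bolt_1: rusty hex bolt 75 mm tall standing on its head behind the rail; bystander
- tape_roll: grey roll of tape, 70 mm across, 46 mm high, on the right; bystander
- screw_jar: jar of screws with a lid, 77 x 71 x 96 mm, to the left of the rail; bystander

How it is judged:
On the way, in this order (a step that is already met when the one before it is completed fails the run):
1. the gauge is home on the rail between the end stop and the first carrier, touching both, and that gap is right (x of carrier_1 in the frame of end_stop between 0.066 and 0.069 m and x of gauge in the frame of carrier_1 between -0.038 and -0.026 m and z of gauge in the frame of rail below 0.026 m and contact force between gauge and end_stop above 0.3 N and contact force between gauge and carrier_1 above 0.3 N and y of gauge in the frame of rail between -0.02 and 0.02 m), for 0.2 s.
2. the gauge is home on the rail between the first and the second carrier, touching both, and that gap is right (earlier gaps still right) (x of carrier_1 in the frame of end_stop between 0.066 and 0.069 m and x of carrier_2 in the frame of carrier_1 between 0.07 and 0.073 m and x of gauge in the frame of carrier_2 between -0.042 and -0.03 m and z of gauge in the frame of rail below 0.026 m and contact force between gauge and carrier_1 above 0.3 N and contact force between gauge and carrier_2 above 0.3 N and y of gauge in the frame of rail between -0.02 and 0.02 m), for 0.2 s.
3. the gauge is home on the rail between the second and the third carrier, touching both, and that gap is right (earlier gaps still right) (x of carrier_1 in the frame of end_stop between 0.066 and 0.069 m and x of carrier_2 in the frame of carrier_1 between 0.07 and 0.073 m and x of carrier_3 in the frame of carrier_2 between 0.065 and 0.068 m and x of gauge in the frame of carrier_3 between -0.0395 and -0.0275 m and z of gauge in the frame of rail below 0.026 m and contact force between gauge and carrier_2 above 0.3 N and contact force between gauge and carrier_3 above 0.3 N and y of gauge in the frame of rail between -0.02 and 0.02 m), for 0.2 s.
At the end, for the whole second after the job is handed in: All three gaps (end stop to carrier 1, 1 to 2, 2 to 3) are 22 mm, give or take 1.5 mm, and the gauge hangs upright and at rest in the tool block, within 6 mm of fully down and 8 mm of the slot's centre (x of carrier_1 in the frame of end_stop between 0.066 and 0.069 m and x of carrier_2 in the frame of carrier_1 between 0.07 and 0.073 m and x of carrier_3 in the frame of carrier_2 between 0.065 and 0.068 m and horizontal distance between gauge and tool_block below 0.008 m and z of gauge in the frame of tool_block below 0.01 m and angle between gauge's own z axis and vertical below 0.1 rad and linear speed of gauge below 0.01 m/s); the robot touches nothing.
It fails at once if the gauge bears on a carrier or on the end stop with more than 25 N (contact force between gauge and end_stop above 25 N or contact force between gauge and carrier_1 above 25 N or contact force between gauge and carrier_2 above 25 N or contact force between gauge and carrier_3 above 25 N).
It fails at once if the gauge is rammed down: more than 45 N in all on the rail and what it carries (contact force between gauge and rail above 45 N).
It fails at once if a finger pushes on a carrier, the stop or the rail (contact force between the fingers and rail above 2 N).
It fails at once if a bystander is moved more than 20 mm (distance of any of wrench, bolt_1, tape_roll, screw_jar from where it was at the start of the episode above 0.02 m).
It also fails if it takes over 67 s, if anything falls off the work surface, if the arm or the gripper's body presses on something with over 40 N, if the wrist force passes 120 N, or if a joint passes its speed limit or range.

## Working session

There is one attempt and no reset: what is moved stays moved. The work goes in short steps, Python scripts to look and compute and a tool call to move; the robot and the scene stay as the last step left them, time stands still between calls to the robot, and variables do not carry over. Pictures are saved under pics/ and viewed, at most 10 in all, crops included, and the job is handed in when it is done.

Besides the shell and the picture viewer there is one more tool, called after "Call:" as name([rows], argument=value, ...), one row to a line, values as JSON. drive_tool: Moves the arm, as the interface text tells. Its arguments: {"type":"object","properties":{"steps":{"type":"array","items":{"type":"object","properties":{"tx":{"type":"number"},"ty":{"type":"number"},"tz":{"type":"number"},"spin":{"type":"number"}}}},"hand":{"type":"number"},"grip_force":{"type":"number"}},"required":["steps"]}

```bash
mkdir -p pics; python3 - <<'E'
from station import observe, viewer, robot
import cv2,numpy as np
s=observe()
for k,v in s.items(): print(k,np.round(v,4).tolist())
for n in("side","top"):
    cv2.imwrite(f"pics/{n}0.png",cv2.resize(viewer.get_image(n),(768,576),interpolation=cv2.INTER_CUBIC))
    cv2.imwrite
    print(n,viewer.get_calibration(n))
E
```

```text
time 0.0
joint_positions [1.0317, 0.1816, 1.608, -0.0, 1.3538, -0.2064]
joint_velocities [-0.0004, -0.0003, -0.0017, 0.0022, 0.0014, 0.0001]
tau [-0.0017, -44.487, -35.1342, -0.0004, 0.009, 0.0]
eef_pos [0.1875, 0.543, 0.2384]
eef_rot [[-0.9452, 0.3266, -0.0009], [0.3266, 0.9452, -0.0015], [0.0004, -0.0018, -1.0]]
ft_force [0.0583, 0.7545, -0.4109]
ft_torque [-0.0069, 0.028, -0.0531]
gripper_force 0.0
grip_width 0.0852
side {'vertical_fov': 52.182578726337255, 'cx': 255.72559311384464, 'cy': 184.6794202773422, 'position': array([0.37313304, 0.88766368, 0.4108158 ]), 'rotation': array([[-0.97647815,  0.08514642, -0.19809216],
       [-0.21560337, -0.37549843,  0.90139676],
       [ 0.00236741,  0.92290358,  0.38502387]])}
top {'vertical_fov': 44.754672144354075, 'cx': 253.79041458049505, 'cy': 192.62951463675182, 'position': array([0.25897272, 0.03389198, 1.37608205]), 'rotation': array([[-0.10583817,  0.97241377, -0.20786952],
       [-0.99437609, -0.10269944,  0.02586524],
       [ 0.00380363,  0.20943801,  0.97781453]])}
```

View pics/side0.png

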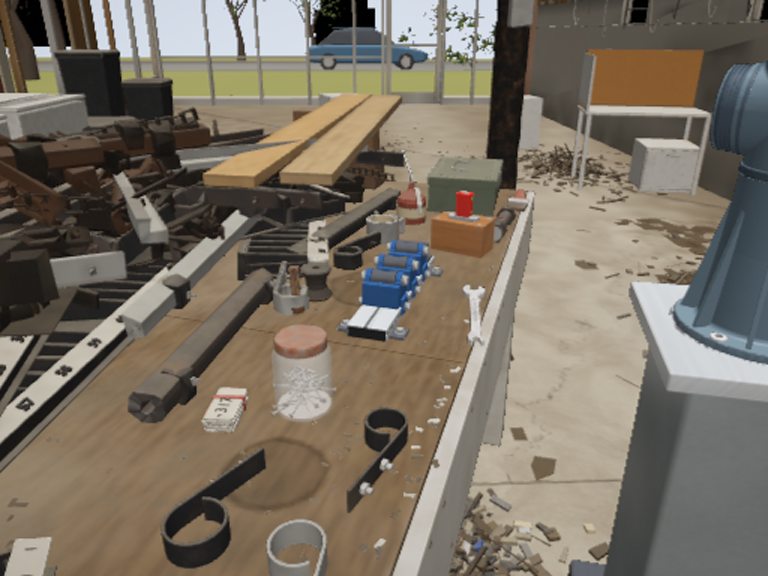

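View pics/top0.png

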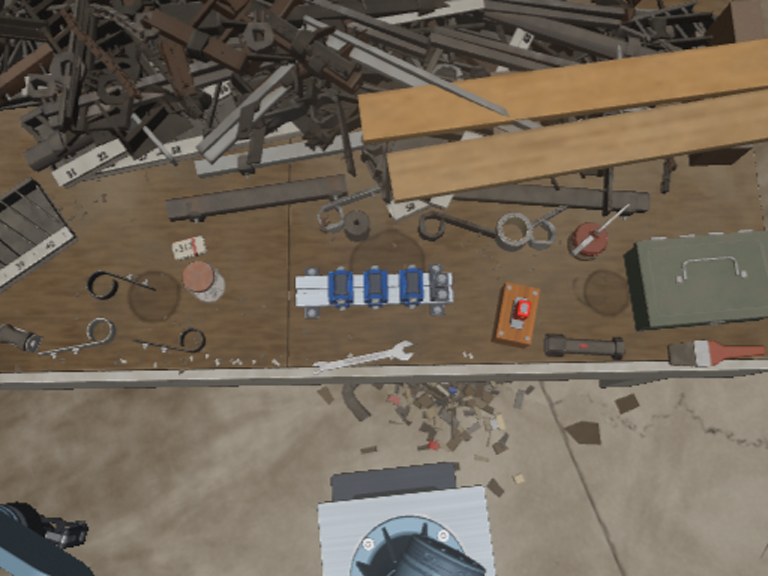

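```bash
python3 - <<'E'
from station import viewer
import cv2,numpy as np
def crop(im,c0,r0,w,h,k):
    o=cv2.resize(im[r0:r0+h,c0:c0+w],None,fx=k,fy=k,interpolation=cv2.INTER_CUBIC)
    for c in range(c0-c0%-10,c0+w,10): cv2.line(o,(int((c-c0)*k),0),(int((c-c0)*k),5),(0,255,255),1); cv2.putText(o,str(c),(int((c-c0)*k),14),0,.33,(0,255,255),1)
    for r in range(r0-r0%-10,r0+h,10): cv2.line(o,(0,int((r-r0)*k)),(5,int((r-r0)*k)),(0,255,255),1); cv2.putText(o,str(r),(6,int((r-r0)*k)+4),0,.33,(0,255,255),1)
    return o
t=viewer.get_image("top"); s=viewer.get_image("side"); np.savez("im0.npz",t=t,s=s)
a=crop(t,190,170,120,46,6); b=crop(t,320,182,60,52,6)
o=np.zeros((600,720,3),np.uint8); o[:276]=a; o[280:592,:360]=b
cv2.imwrite("pics/topc.png",o); cv2.imwrite("pics/sidec.png",crop(s,220,122,132,108,5.5))
E
```

```text
(no output)
```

View pics/topc.png

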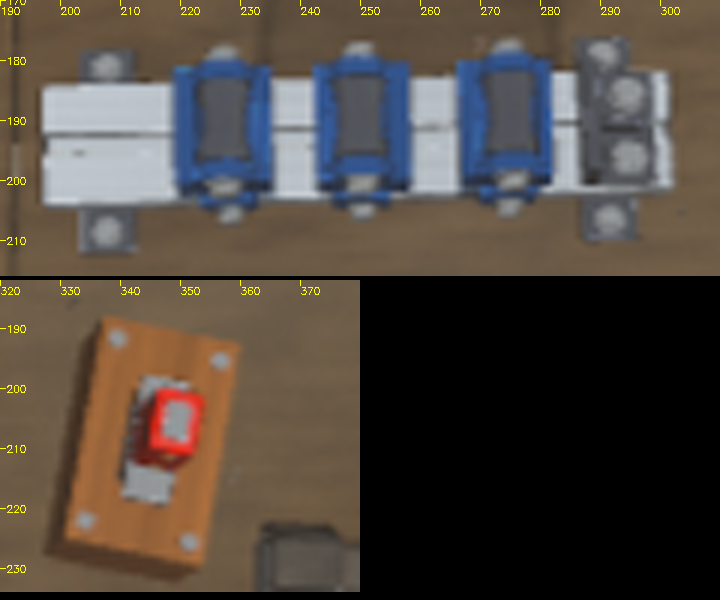

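View pics/sidec.png

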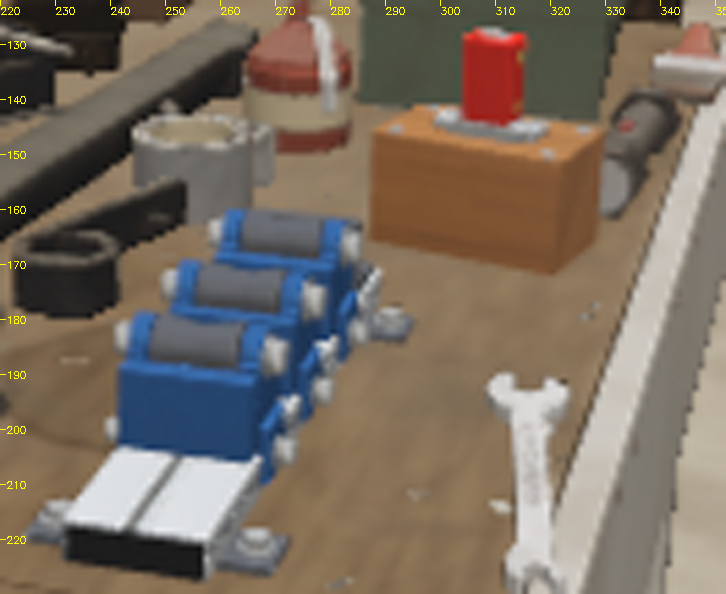

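```bash
cat > h.py <<'E'
from station import observe, viewer
import cv2,numpy as np
from scipy.optimize import least_squares
C={n:viewer.get_calibration(n) for n in("side","top")}
def proj(n,P):
    c=C[n]; f=192/np.tan(np.radians(c["vertical_fov"])/2)
    q=(np.atleast_2d(P)-c["position"])@c["rotation"]
    return np.c_[c["cx"]-f*q[:,0]/q[:,2], c["cy"]+f*q[:,1]/q[:,2]]
def ray(n,uv,z):
    c=C[n]; f=192/np.tan(np.radians(c["vertical_fov"])/2)
    d=c["rotation"]@np.array([(uv[0]-c["cx"])/f,-(uv[1]-c["cy"])/f,-1]); p=c["position"]
    return p+d*(z-p[2])/d[2]
def tri(a,b):
    P=np.array([.45,0,.03])
    return least_squares(lambda P:np.r_[(proj("top",P)-a)[0],(proj("side",P)-b)[0]],P)
def place(p,L):
    c,s=np.cos(p[2]),np.sin(p[2]); L=np.atleast_2d(L)
    return np.c_[p[0]+c*L[:,0]-s*L[:,1],p[1]+s*L[:,0]+c*L[:,1],L[:,2]]
def fit(obs,p0):
    f=lambda p:np.concatenate([(proj(n,place(p,L))-uv)[0] for n,L,uv in obs])
    return least_squares(f,p0,loss="soft_l1")
E
python3 - <<'E'
from h import *
np.set_printoptions(precision=4,suppress=True)
for nm,a,b in [("rail far corner L",(197.2,184.5),(232,218)),("rail near corner",(197.2,204.3),(257.6,220.7))]:
    r=tri(a,b); print(nm,r.x,r.cost)
R=[("top",(.155,-.03,.022),(197.2,184.5)),("top",(.155,.03,.022),(197.2,204.0)),("top",(-.155,-.03,.022),(301.3,182)),("top",(-.155,.03,.022),(302.2,201.5)),
("side",(.155,-.03,.022),(232,218)),("side",(.155,.03,.022),(257.6,220.7)),("side",(.155,-.03,0),(232,222.9)),("side",(.155,.03,0),(257.3,227.1))]
# rail +x ~ world +y ; rail y -> world -x
r=fit(R,[.45,0,1.57]); print("rail",r.x,r.cost,r.fun.reshape(-1,2).tolist())
h=.033;w=.055
B=[("top",(h,-w,.064),(337.2,188.3)),("top",(-h,-w,.064),(360,192.5)),("top",(-h,w,.064),(353.8,228.8)),("top",(h,w,.064),(331.2,225)),
("side",(h,-w,.064),(288.2,145.3)),("side",(-h,-w,.064),(296.4,140.7)),("side",(h,w,.064),(320.9,151.1)),("side",(-h,w,.064),(329.6,144.7)),("side",(h,-w,0),(287.3,165.6)),("side",(h,w,0),(320.4,171.5)),("side",(-h,w,0),(328.5,165.3))]
b=fit(B,[.4,-.25,1.5]); print("block",b.x,b.cost,b.fun.reshape(-1,2).tolist())
np.savez("pose.npz",r=r.x,b=b.x)
# handle top centre
print("handle top", tri((349.5,205.5),(309,128.5)).x)
c,s=np.cos(r.x[2]),np.sin(r.x[2])
inv=lambda P:(c*(P[0]-r.x[0])+s*(P[1]-r.x[1]))
for nm,u in [("c3 L",218.8),("c3 R",235.3),("c2 L",242.2),("c2 R",258.5),("c1 L",266.2),("c1 R",282),("stop",286.5)]:
    print(nm,[round(inv(ray("top",(u,191),z)),4) for z in(.022,.06)])
print("c3 outer base side",[inv(ray("side",uv,.022)) for uv in((241.3,203),(265.5,205.6))])
E
```

```text
rail far corner L [0.5865 0.1628 0.0188] 1.008278418904386
rail near corner [0.5279 0.1678 0.0213] 0.217669537468075
rail [0.5458 0.0102 1.4977] 5.688749603749335 [[0.24691664403499658, 0.6615672155061532], [0.4020340052676943, 0.9620252273753351], [0.06454659422564646, -0.07932724975194105], [0.26474777826746276, 0.1444445682354285], [-1.073272199164137, -1.6367416707593634], [0.013232781198723842, -0.5485715336528187], [-0.851257376060488, 2.4686865891322043], [0.2698036640459236, 2.1883555626054374]]
block [ 0.4626 -0.2574  1.2661] 3.141632938673726 [[0.35409205302539704, 0.07954032235207364], [0.17776472902392015, 0.31194016225370547], [0.537057245593985, 1.254918323007928], [0.13669725386120035, 0.4765423493959986], [-1.1191271931951405, 0.5093856523653812], [-0.21444118243164212, -0.19747394002067153], [0.6125023468433142, 0.36149855128937247], [-0.13000039694657062, 0.9762004973101455], [-0.908506406705726, 0.19020193759516246], [-0.34068499505292493, 0.6949543452161322], [-0.581854249946673, 0.3217321211543549]]
handle top [ 0.4632 -0.257   0.1173]
c3 L [np.float64(0.0918), np.float64(0.0893)]
c3 R [np.float64(0.0428), np.float64(0.0417)]
c2 L [np.float64(0.0223), np.float64(0.0217)]
c2 R [np.float64(-0.0261), np.float64(-0.0253)]
c1 L [np.float64(-0.049), np.float64(-0.0475)]
c1 R [np.float64(-0.0959), np.float64(-0.0932)]
stop [np.float64(-0.1093), np.float64(-0.1062)]
c3 outer base side [np.float64(0.08464771950378899), np.float64(0.08170952497803866)]
```

Call:
drive_tool([
  {"tx": -30, "ty": -38},
  {"tx": -60, "ty": -76},
  {"tx": -90, "ty": -115},
  {"tx": -120, "ty": -154},
  {"tx": -150, "ty": -192},
], hand=0)

```text
invalid input at $.steps[0]: expected keys tx, ty, tz, spin
```

Call:
drive_tool([
  {"tx": -30, "ty": -38},
  {"tx": -60, "ty": -76},
  {"tx": -90, "ty": -115},
  {"tx": -120, "ty": -154},
  {"tx": -150, "ty": -192},
])

```text
invalid input at $.steps[0]: expected keys tx, ty, tz, spin
```

Call:
drive_tool([
  {"tx": -30, "ty": -38},
  {"tx": -60, "ty": -76},
  {"tx": -90, "ty": -115},
  {"tx": -120, "ty": -154},
  {"tx": -150, "ty": -192},
])

```text
invalid input at $.steps[0]: expected keys tx, ty, tz, spin
```

Call:
drive_tool([
  {"tx": -30, "ty": -38},
  {"tx": -60, "ty": -76},
  {"tx": -71, "ty": -90},
  {"tx": -71, "ty": -90, "spin": -0.03},
  {"tx": -71, "ty": -90, "spin": -0.03},
])

```text
invalid input at $.steps[0]: expected keys tx, ty, tz, spin
```

Call:
drive_tool([
  {"tx": -30, "ty": -38, "tz": 0, "spin": 0},
  {"tx": -60, "ty": -76, "tz": 0, "spin": 0},
  {"tx": -90, "ty": -115, "tz": 0, "spin": 0},
  {"tx": -120, "ty": -154, "tz": 0, "spin": 0},
  {"tx": -150, "ty": -192, "tz": 0, "spin": 0},
], hand=0)

```text
time: 0.7
eef_pos: [0.2668, 0.3113, 0.2392]
eef_rot: [[-0.945, 0.326, 0.0], [0.326, 0.945, -0.0], [-0.0, 0.0, -1.0]]
ft_force: [2.2, -0.0, 0.2]
grip_width: 0.0853
gripper_force: 0.0
```

Call:
drive_tool([
  {"tx": -30, "ty": -38, "tz": 0, "spin": 0},
  {"tx": -60, "ty": -76, "tz": 0, "spin": 0},
  {"tx": -90, "ty": -115, "tz": 0, "spin": 0},
  {"tx": -120, "ty": -154, "tz": 0, "spin": 0},
  {"tx": -150, "ty": -192, "tz": 0, "spin": 0},
])

```text
time: 1.2
eef_pos: [0.3461, 0.0806, 0.2396]
eef_rot: [[-0.945, 0.327, 0.001], [0.327, 0.945, -0.0], [-0.001, 0.0, -1.0]]
ft_force: [0.9, 0.8, 0.4]
grip_width: 0.0857
gripper_force: 0.0
```

Call:
drive_tool([
  {"tx": -30, "ty": -38, "tz": 0, "spin": 0},
  {"tx": -60, "ty": -76, "tz": 0, "spin": 0},
  {"tx": -90, "ty": -115, "tz": 0, "spin": 0},
  {"tx": -120, "ty": -154, "tz": 0, "spin": 0},
  {"tx": -150, "ty": -192, "tz": 0, "spin": 0},
])

```text
time: 1.7
eef_pos: [0.4251, -0.1502, 0.2393]
eef_rot: [[-0.945, 0.328, 0.001], [0.328, 0.945, -0.0], [-0.001, 0.0, -1.0]]
ft_force: [1.1, -0.5, -0.5]
grip_width: 0.0854
gripper_force: 0.0
```

Call:
drive_tool([
  {"tx": -30, "ty": -38, "tz": 0, "spin": 0},
  {"tx": -60, "ty": -76, "tz": 0, "spin": 0},
  {"tx": -71, "ty": -90, "tz": 0, "spin": 0},
  {"tx": -71, "ty": -90, "tz": 0, "spin": -0.03},
  {"tx": -71, "ty": -90, "tz": 0, "spin": -0.03},
])

```text
time: 2.2
eef_pos: [0.4622, -0.2558, 0.2387]
eef_rot: [[-0.955, 0.298, -0.001], [0.298, 0.955, 0.001], [0.001, 0.001, -1.0]]
ft_force: [0.0, 0.3, -0.1]
grip_width: 0.0855
gripper_force: 0.0
```

Call:
drive_tool([
  {"tx": 0, "ty": -1, "tz": 45, "spin": 0},
  {"tx": 0, "ty": -1, "tz": 90, "spin": 0},
  {"tx": 0, "ty": -1, "tz": 130, "spin": 0},
  {"tx": 0, "ty": -1, "tz": 152, "spin": 0},
  {"tx": 0, "ty": -1, "tz": 154, "spin": 0},
])

```text
time: 2.7
eef_pos: [0.4601, -0.2537, 0.0822]
eef_rot: [[-0.955, 0.297, -0.005], [0.297, 0.955, 0.005], [0.006, 0.003, -1.0]]
ft_force: [-0.4, 0.2, -0.2]
grip_width: 0.0853
gripper_force: 0.0
```

Call:
drive_tool([
  {"tx": 0, "ty": 0, "tz": 0, "spin": 0},
  {"tx": 0, "ty": 0, "tz": 0, "spin": 0},
  {"tx": 0, "ty": 0, "tz": 0, "spin": 0},
  {"tx": 0, "ty": 0, "tz": 0, "spin": 0},
  {"tx": 0, "ty": 0, "tz": 0, "spin": 0},
], hand=1, grip_force=60)

```text
time: 3.2
eef_pos: [0.463, -0.2577, 0.0866]
eef_rot: [[-0.955, 0.298, 0.002], [0.298, 0.955, -0.001], [-0.002, -0.001, -1.0]]
ft_force: [-0.9, 1.2, 5.4]
grip_width: 0.0211
gripper_force: 59.4
```

Call:
drive_tool([
  {"tx": 0, "ty": 0, "tz": 0, "spin": 0},
  {"tx": 0, "ty": 0, "tz": 0, "spin": 0},
])

```text
time: 3.4
eef_pos: [0.463, -0.2577, 0.0866]
eef_rot: [[-0.954, 0.298, 0.001], [0.298, 0.954, -0.001], [-0.002, -0.001, -1.0]]
ft_force: [-0.8, 1.3, 7.2]
grip_width: 0.0213
gripper_force: 59.5
```

Call:
drive_tool([
  {"tx": 0, "ty": 0, "tz": -15, "spin": 0},
  {"tx": 0, "ty": 0, "tz": -40, "spin": 0},
  {"tx": 0, "ty": 0, "tz": -75, "spin": 0},
  {"tx": 0, "ty": 0, "tz": -110, "spin": 0},
  {"tx": 0, "ty": 0, "tz": -125, "spin": 0},
])

```text
time: 3.9
eef_pos: [0.4634, -0.258, 0.2137]
eef_rot: [[-0.954, 0.298, 0.003], [0.298, 0.954, -0.003], [-0.004, -0.002, -1.0]]
ft_force: [0.2, -0.2, -2.4]
grip_width: 0.0214
gripper_force: 59.5
```

Call:
drive_tool([
  {"tx": 0, "ty": 0, "tz": 0, "spin": 0.14},
  {"tx": 0, "ty": 0, "tz": 0, "spin": 0.28},
  {"tx": 0, "ty": 0, "tz": 0, "spin": 0.42},
  {"tx": 0, "ty": 0, "tz": 0, "spin": 0.56},
  {"tx": 0, "ty": 0, "tz": 0, "spin": 0.7},
])

```text
time: 4.4
eef_pos: [0.4619, -0.2568, 0.2097]
eef_rot: [[-0.533, 0.846, -0.001], [0.846, 0.533, 0.001], [0.001, -0.0, -1.0]]
ft_force: [0.3, -0.5, -2.6]
grip_width: 0.0217
gripper_force: 59.3
```

Call:
drive_tool([
  {"tx": 0, "ty": 0, "tz": 0, "spin": 0.14},
  {"tx": 0, "ty": 0, "tz": 0, "spin": 0.28},
  {"tx": 0, "ty": 0, "tz": 0, "spin": 0.42},
  {"tx": 0, "ty": 0, "tz": 0, "spin": 0.5},
  {"tx": 0, "ty": 0, "tz": 0, "spin": 0.5},
])

```text
time: 4.9
eef_pos: [0.462, -0.2569, 0.2097]
eef_rot: [[-0.067, 0.998, -0.001], [0.998, 0.067, 0.001], [0.001, -0.001, -1.0]]
ft_force: [0.5, 0.1, -3.5]
grip_width: 0.0213
gripper_force: 59.3
```

```bash
python3 - <<'E'
from h import *
s=observe(); print(s["joint_positions"],s["eef_pos"],s["ft_force"])
p=s["eef_pos"]+np.array([0,0,-.04]); u=proj("side",p)[0].astype(int); print(u)
s=viewer.get_image("side"); 
cv2.imwrite("pics/peek.png",cv2.resize(s[u[1]-25:u[1]+45,u[0]-45:u[0]+45],None,fx=6,fy=6,interpolation=cv2.INTER_CUBIC))
E
```

```text
[-7.32221635e-01  1.07002705e-01  1.75252939e+00  2.54151687e-05
  1.28332509e+00 -7.99460211e-01] [ 0.46195343 -0.25685283  0.20973433] [ 0.46561466  0.10607504 -3.47371315]
[310 110]
```

View pics/peek.png

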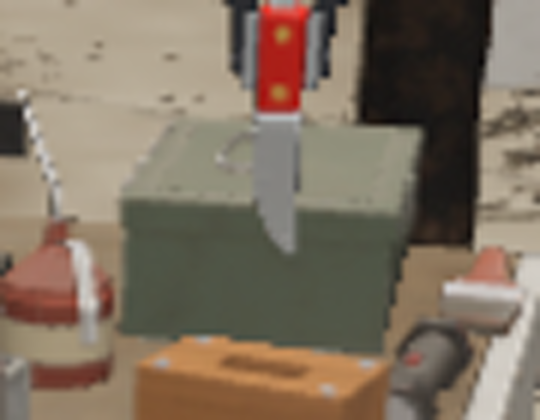

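Call:
drive_tool([
  {"tx": 35, "ty": 18, "tz": 0, "spin": -0.14},
  {"tx": 70, "ty": 36, "tz": 0, "spin": -0.28},
  {"tx": 105, "ty": 54, "tz": 0, "spin": -0.42},
  {"tx": 140, "ty": 72, "tz": 0, "spin": -0.56},
  {"tx": 170, "ty": 89, "tz": 0, "spin": -0.7},
])

```text
time: 5.45
eef_pos: [0.5398, -0.0796, 0.2101]
eef_rot: [[-0.701, 0.713, -0.0], [0.713, 0.701, 0.0], [0.001, 0.0, -1.0]]
ft_force: [0.6, -0.2, -3.1]
grip_width: 0.0212
gripper_force: 59.5
```

Call:
drive_tool([
  {"tx": 0, "ty": 0, "tz": 0, "spin": -0.14},
  {"tx": 0, "ty": 0, "tz": 0, "spin": -0.28},
  {"tx": 0, "ty": 0, "tz": 10, "spin": -0.42},
  {"tx": 0, "ty": 0, "tz": 25, "spin": -0.56},
  {"tx": 0, "ty": 0, "tz": 40, "spin": -0.7},
])

```text
time: 5.95
eef_pos: [0.5396, -0.0814, 0.1698]
eef_rot: [[-0.996, 0.094, 0.0], [0.094, 0.996, -0.0], [-0.0, -0.0, -1.0]]
ft_force: [-0.6, -0.2, -3.7]
grip_width: 0.021
gripper_force: 59.9
```

Call:
drive_tool([
  {"tx": 0, "ty": 0, "tz": 0, "spin": -0.03},
  {"tx": 0, "ty": 0, "tz": 0, "spin": -0.03},
  {"tx": 0, "ty": 0, "tz": 0, "spin": -0.03},
])

```text
time: 6.25
eef_pos: [0.5402, -0.0817, 0.1712]
eef_rot: [[-0.997, 0.075, 0.001], [0.075, 0.997, -0.0], [-0.001, -0.0, -1.0]]
ft_force: [0.4, 0.5, -3.1]
grip_width: 0.0212
gripper_force: 59.8
```

```bash
python3 - <<'E'
from h import *
s=observe(); print(s["eef_pos"],s["eef_rot"],s["ft_force"])
def crop(im,c0,r0,w,h,k):
    o=cv2.resize(im[r0:r0+h,c0:c0+w],None,fx=k,fy=k,interpolation=cv2.INTER_CUBIC)
    return o
a=crop(viewer.get_image("side"),230,110,70,90,6.6); b=crop(viewer.get_image("top"),255,165,50,90,6.6)
cv2.imwrite("pics/gap1.png",np.hstack([a,b]))
E
```

```text
[ 0.5401574  -0.08173144  0.17122102] [[-9.97201216e-01  7.47537285e-02  1.27039627e-03]
 [ 7.47531881e-02  9.97201957e-01 -4.67761850e-04]
 [-1.30180859e-03 -3.71486515e-04 -9.99999084e-01]] [ 0.41048158  0.49414516 -3.12746343]
```

View pics/gap1.png

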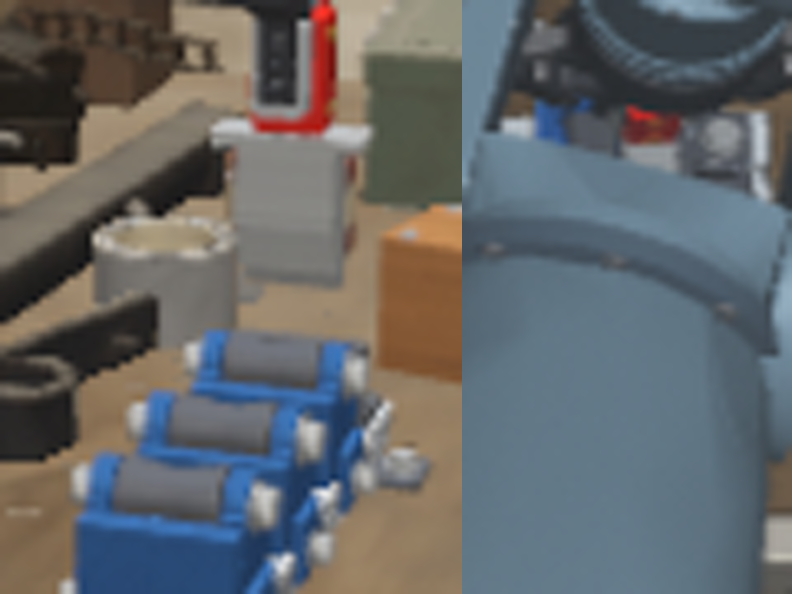

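Call:
drive_tool([
  {"tx": 0, "ty": 0, "tz": 12, "spin": 0},
  {"tx": 0, "ty": 0, "tz": 22, "spin": 0},
  {"tx": 0, "ty": 0, "tz": 27, "spin": 0},
  {"tx": 0, "ty": 0, "tz": 29, "spin": 0},
  {"tx": 0, "ty": 0, "tz": 29, "spin": 0},
])

```text
time: 6.85
eef_pos: [0.5393, -0.0814, 0.1406]
eef_rot: [[-0.997, 0.073, -0.001], [0.073, 0.997, 0.0], [0.001, 0.0, -1.0]]
ft_force: [-0.0, -0.4, -1.6]
grip_width: 0.0215
gripper_force: 59.9
```

Call:
drive_tool([
  {"tx": 0, "ty": 0, "tz": 1, "spin": 0},
  {"tx": 0, "ty": 0, "tz": 2, "spin": 0},
  {"tx": 0, "ty": 0, "tz": 3, "spin": 0},
  {"tx": 0, "ty": 0, "tz": 3, "spin": 0},
])

```text
time: 7.25
eef_pos: [0.5398, -0.0816, 0.1384]
eef_rot: [[-0.997, 0.073, 0.0], [0.073, 0.997, -0.0], [-0.0, -0.0, -1.0]]
ft_force: [-0.0, 0.1, -2.6]
grip_width: 0.0212
gripper_force: 60.0
```

Call:
drive_tool([
  {"tx": 0, "ty": -1, "tz": 0, "spin": 0},
  {"tx": 0, "ty": -2, "tz": 0, "spin": 0},
  {"tx": 0, "ty": -2, "tz": 0, "spin": 0},
])

```text
time: 7.55
eef_pos: [0.5395, -0.0836, 0.1383]
eef_rot: [[-0.997, 0.073, 0.0], [0.073, 0.997, -0.0], [-0.0, -0.0, -1.0]]
ft_force: [0.4, 0.6, -3.3]
grip_width: 0.0215
gripper_force: 59.9
```

Call:
drive_tool([
  {"tx": 0, "ty": -1, "tz": 0, "spin": 0},
  {"tx": 0, "ty": -1.5, "tz": 0, "spin": 0},
  {"tx": 0, "ty": -1.5, "tz": 0, "spin": 0},
])

```text
time: 7.85
eef_pos: [0.5394, -0.0851, 0.1383]
eef_rot: [[-0.997, 0.073, -0.0], [0.073, 0.997, -0.0], [0.0, -0.0, -1.0]]
ft_force: [0.3, -0.5, -2.6]
grip_width: 0.0214
gripper_force: 59.9
```

Call:
drive_tool([
  {"tx": 0, "ty": -0.5, "tz": 0, "spin": 0},
  {"tx": 0, "ty": -1, "tz": 0, "spin": 0},
  {"tx": 0, "ty": -1, "tz": 0, "spin": 0},
])

```text
time: 8.15
eef_pos: [0.5393, -0.086, 0.1383]
eef_rot: [[-0.997, 0.073, 0.0], [0.073, 0.997, -0.0], [-0.0, -0.0, -1.0]]
ft_force: [-0.1, 0.2, -2.6]
grip_width: 0.0214
gripper_force: 59.9
```

Call:
drive_tool([
  {"tx": 0, "ty": -0.5, "tz": 0, "spin": 0},
  {"tx": 0, "ty": -1, "tz": 0, "spin": 0},
  {"tx": 0, "ty": -1, "tz": 0, "spin": 0},
])

```text
time: 8.45
eef_pos: [0.5392, -0.087, 0.1383]
eef_rot: [[-0.997, 0.073, -0.0], [0.073, 0.997, -0.0], [-0.0, -0.0, -1.0]]
ft_force: [-0.3, 0.2, -2.6]
grip_width: 0.0217
gripper_force: 59.9
```

Call:
drive_tool([
  {"tx": 0, "ty": -0.5, "tz": 0, "spin": 0},
  {"tx": 0, "ty": -1, "tz": 0, "spin": 0},
  {"tx": 0, "ty": -1, "tz": 0, "spin": 0},
])

```text
time: 8.75
eef_pos: [0.5391, -0.0879, 0.1383]
eef_rot: [[-0.997, 0.073, -0.0], [0.073, 0.997, 0.0], [0.0, 0.0, -1.0]]
ft_force: [0.2, 0.5, -2.5]
grip_width: 0.0214
gripper_force: 59.9
```

Call:
drive_tool([
  {"tx": 0, "ty": -0.5, "tz": 0, "spin": 0},
  {"tx": 0, "ty": -1, "tz": 0, "spin": 0},
  {"tx": 0, "ty": -1, "tz": 0, "spin": 0},
])

```text
time: 9.05
eef_pos: [0.5391, -0.0883, 0.1383]
eef_rot: [[-0.997, 0.073, -0.0], [0.073, 0.997, 0.001], [0.0, 0.001, -1.0]]
ft_force: [0.9, 4.6, -1.7]
grip_width: 0.0211
gripper_force: 60.2
```

Call:
drive_tool([
  {"tx": 0, "ty": -0.5, "tz": 0, "spin": 0},
  {"tx": 0, "ty": -1, "tz": 0, "spin": 0},
  {"tx": 0, "ty": -1, "tz": 0, "spin": 0},
])

```text
time: 9.35
eef_pos: [0.5391, -0.0886, 0.1383]
eef_rot: [[-0.997, 0.073, 0.0], [0.073, 0.997, 0.003], [0.0, 0.003, -1.0]]
ft_force: [0.4, 7.7, -0.6]
grip_width: 0.0215
gripper_force: 60.4
```

Call:
drive_tool([
  {"tx": 0, "ty": 1, "tz": 2, "spin": 0},
  {"tx": 0, "ty": 1, "tz": 4, "spin": 0},
  {"tx": 0, "ty": 1, "tz": 6, "spin": 0},
  {"tx": 0, "ty": 1, "tz": 8, "spin": 0},
  {"tx": 0, "ty": 1, "tz": 8, "spin": 0},
])

```text
time: 9.85
eef_pos: [0.5392, -0.0883, 0.1301]
eef_rot: [[-0.997, 0.073, 0.0], [0.073, 0.997, 0.001], [-0.0, 0.001, -1.0]]
ft_force: [2.1, 5.6, -1.8]
grip_width: 0.0213
gripper_force: 60.1
```

Call:
drive_tool([
  {"tx": 0, "ty": 0, "tz": 1, "spin": 0},
  {"tx": 0, "ty": 0, "tz": 2, "spin": 0},
  {"tx": 0, "ty": 0, "tz": 3, "spin": 0},
  {"tx": 0, "ty": 0, "tz": 4, "spin": 0},
  {"tx": 0, "ty": 0, "tz": 4, "spin": 0},
])

```text
time: 10.35
eef_pos: [0.5401, -0.0885, 0.1284]
eef_rot: [[-0.997, 0.073, 0.002], [0.073, 0.997, 0.001], [-0.002, 0.001, -1.0]]
ft_force: [-2.1, 6.9, 11.4]
grip_width: 0.0215
gripper_force: 62.2
```

Call:
drive_tool([
  {"tx": 0, "ty": 1, "tz": 0, "spin": 0},
  {"tx": 0, "ty": 1, "tz": 1, "spin": 0},
  {"tx": 0, "ty": 1, "tz": 2, "spin": 0},
  {"tx": 0, "ty": 1, "tz": 2, "spin": 0},
])

```text
time: 10.75
eef_pos: [0.5406, -0.0883, 0.1267]
eef_rot: [[-0.997, 0.073, 0.003], [0.073, 0.997, -0.001], [-0.003, -0.001, -1.0]]
ft_force: [-2.3, 4.9, 11.1]
grip_width: 0.0212
gripper_force: 62.1
```

Call:
drive_tool([
  {"tx": 0, "ty": 0.3, "tz": 1.5, "spin": 0},
  {"tx": 0, "ty": 0.3, "tz": 3, "spin": 0},
  {"tx": 0, "ty": 0.3, "tz": 4.5, "spin": 0},
  {"tx": 0, "ty": 0.3, "tz": 6, "spin": 0},
])

```text
time: 11.15
eef_pos: [0.5415, -0.0884, 0.1213]
eef_rot: [[-0.997, 0.073, 0.005], [0.073, 0.997, -0.002], [-0.006, -0.001, -1.0]]
ft_force: [-0.2, 4.2, 13.8]
grip_width: 0.0216
gripper_force: 62.3
```

Call:
drive_tool([
  {"tx": 0, "ty": 0, "tz": 1.5, "spin": 0},
  {"tx": 0, "ty": 0, "tz": 3, "spin": 0},
  {"tx": 0, "ty": 0, "tz": 4.5, "spin": 0},
  {"tx": 0, "ty": 0, "tz": 6, "spin": 0},
])

```text
time: 11.55
eef_pos: [0.542, -0.0884, 0.1156]
eef_rot: [[-0.997, 0.073, 0.006], [0.073, 0.997, -0.002], [-0.007, -0.001, -1.0]]
ft_force: [0.8, 4.6, 14.7]
grip_width: 0.0213
gripper_force: 62.3
```

Call:
drive_tool([
  {"tx": 0, "ty": 0, "tz": 1.5, "spin": 0},
  {"tx": 0, "ty": 0, "tz": 3, "spin": 0},
  {"tx": 0, "ty": 0, "tz": 4.5, "spin": 0},
  {"tx": 0, "ty": 0, "tz": 6, "spin": 0},
])

```text
time: 11.95
eef_pos: [0.5414, -0.0883, 0.1084]
eef_rot: [[-0.997, 0.073, 0.005], [0.073, 0.997, -0.001], [-0.005, -0.001, -1.0]]
ft_force: [1.4, 3.3, 5.8]
grip_width: 0.0213
gripper_force: 61.2
```

Call:
drive_tool([
  {"tx": 0, "ty": 0, "tz": 1, "spin": 0},
  {"tx": 0, "ty": 0, "tz": 2, "spin": 0},
  {"tx": 0, "ty": 0, "tz": 2, "spin": 0},
])

```text
time: 12.25
eef_pos: [0.5411, -0.0883, 0.1061]
eef_rot: [[-0.997, 0.073, 0.004], [0.073, 0.997, -0.001], [-0.005, -0.001, -1.0]]
ft_force: [2.3, 3.4, 4.7]
grip_width: 0.0213
gripper_force: 61.1
```

Call:
drive_tool([
  {"tx": 0, "ty": 0, "tz": 1, "spin": 0},
  {"tx": 0, "ty": 0, "tz": 2, "spin": 0},
  {"tx": 0, "ty": 0, "tz": 2, "spin": 0},
  {"tx": 0, "ty": 0, "tz": 2, "spin": 0},
])

```text
time: 12.65
eef_pos: [0.5411, -0.0883, 0.1045]
eef_rot: [[-0.997, 0.073, 0.004], [0.073, 0.997, -0.001], [-0.004, -0.001, -1.0]]
ft_force: [-0.0, 4.5, 9.4]
grip_width: 0.0215
gripper_force: 61.7
```

Call:
drive_tool([
  {"tx": 0, "ty": 0, "tz": 0.7, "spin": 0},
  {"tx": 0, "ty": 0, "tz": 0.7, "spin": 0},
  {"tx": 0, "ty": 0, "tz": 0.7, "spin": 0},
])

```text
time: 12.95
eef_pos: [0.5412, -0.0883, 0.1044]
eef_rot: [[-0.997, 0.073, 0.004], [0.073, 0.997, -0.001], [-0.005, -0.001, -1.0]]
ft_force: [-0.8, 4.6, 13.2]
grip_width: 0.0211
gripper_force: 62.4
```

Call:
drive_tool([
  {"tx": 0, "ty": 0.3, "tz": 0, "spin": 0},
  {"tx": 0, "ty": 0.3, "tz": 0, "spin": 0},
  {"tx": 0, "ty": 0.3, "tz": 0, "spin": 0},
  {"tx": 0, "ty": 0.3, "tz": 0, "spin": 0},
])

```text
time: 13.35
eef_pos: [0.5412, -0.0883, 0.1045]
eef_rot: [[-0.997, 0.073, 0.004], [0.073, 0.997, -0.002], [-0.005, -0.002, -1.0]]
ft_force: [-2.3, 3.2, 13.1]
grip_width: 0.0216
gripper_force: 62.1
```

Call:
drive_tool([
  {"tx": 0, "ty": 0.3, "tz": 0, "spin": 0},
  {"tx": 0, "ty": 0.3, "tz": 0, "spin": 0},
  {"tx": 0, "ty": 0.3, "tz": 0, "spin": 0},
  {"tx": 0, "ty": 0.3, "tz": 0, "spin": 0},
])

```text
time: 13.75
eef_pos: [0.5412, -0.0882, 0.1044]
eef_rot: [[-0.997, 0.073, 0.004], [0.073, 0.997, -0.002], [-0.005, -0.002, -1.0]]
ft_force: [-1.6, 2.6, 13.5]
grip_width: 0.0215
gripper_force: 62.0
```

```bash
python3 - <<'E'
from h import *
s=observe(); print(s["time"],s["eef_pos"],s["ft_force"],s["ft_torque"])
a=cv2.resize(viewer.get_image("side")[115:235,220:320],None,fx=5,fy=5,interpolation=cv2.INTER_CUBIC)
cv2.imwrite("pics/set1.png",a)
E
```

```text
13.75 [ 0.54123371 -0.08819096  0.1044279 ] [-1.63870981  2.55314323 13.45081526] [ 0.70062563  0.38361669 -0.15630282]
```

View pics/set1.png

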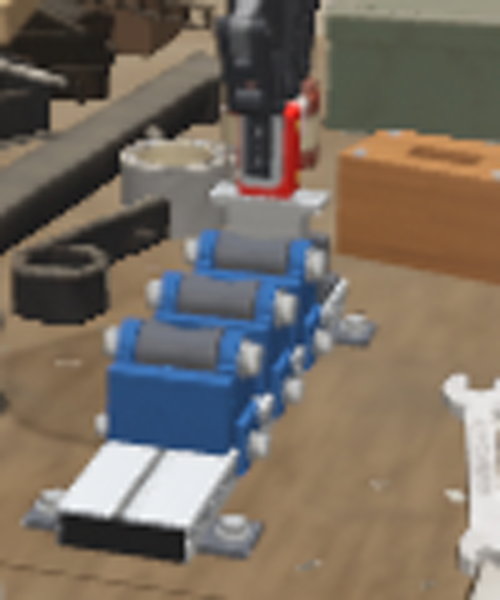

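Call:
drive_tool([
  {"tx": 0, "ty": 0.4, "tz": 0, "spin": 0},
  {"tx": 0, "ty": 0.4, "tz": 0, "spin": 0},
  {"tx": 0, "ty": 0.4, "tz": 0, "spin": 0},
  {"tx": 0, "ty": 0.4, "tz": 0, "spin": 0},
])

```text
time: 14.2
eef_pos: [0.5413, -0.0881, 0.1044]
eef_rot: [[-0.997, 0.073, 0.004], [0.073, 0.997, -0.003], [-0.005, -0.003, -1.0]]
ft_force: [-2.8, 2.8, 12.6]
grip_width: 0.0214
gripper_force: 61.9
```

Call:
drive_tool([
  {"tx": 0, "ty": 0, "tz": -10, "spin": 0},
  {"tx": 0, "ty": 0, "tz": -25, "spin": 0},
  {"tx": 0, "ty": 0, "tz": -45, "spin": 0},
  {"tx": 0, "ty": 0, "tz": -68, "spin": 0},
  {"tx": 0, "ty": 0, "tz": -68, "spin": 0},
])

```text
time: 14.7
eef_pos: [0.5416, -0.0878, 0.1738]
eef_rot: [[-0.997, 0.072, 0.007], [0.072, 0.997, -0.003], [-0.007, -0.003, -1.0]]
ft_force: [0.2, -0.7, -1.7]
grip_width: 0.0217
gripper_force: 60.4
```

Call:
drive_tool([
  {"tx": 0, "ty": 30, "tz": 0, "spin": 0},
  {"tx": 0, "ty": 60, "tz": 0, "spin": 0},
  {"tx": 0, "ty": 70, "tz": 0, "spin": 0},
  {"tx": 0, "ty": 70, "tz": 0, "spin": 0},
])

```text
time: 15.1
eef_pos: [0.5439, -0.0157, 0.1689]
eef_rot: [[-0.998, 0.07, -0.001], [0.07, 0.998, 0.0], [0.001, -0.0, -1.0]]
ft_force: [-0.2, 0.6, -3.4]
grip_width: 0.0217
gripper_force: 60.2
```

Call:
drive_tool([
  {"tx": 0, "ty": -2, "tz": 12, "spin": 0},
  {"tx": 0, "ty": -2, "tz": 22, "spin": 0},
  {"tx": 0, "ty": -2, "tz": 26, "spin": 0},
  {"tx": 0, "ty": -2, "tz": 27, "spin": 0},
  {"tx": 0, "ty": -2, "tz": 27, "spin": 0},
])

```text
time: 15.6
eef_pos: [0.544, -0.0193, 0.1422]
eef_rot: [[-0.997, 0.073, -0.001], [0.073, 0.997, 0.0], [0.001, 0.0, -1.0]]
ft_force: [-0.0, 0.1, -2.5]
grip_width: 0.0215
gripper_force: 60.1
```

Call:
drive_tool([
  {"tx": 0, "ty": 0, "tz": 1, "spin": 0},
  {"tx": 0, "ty": 0, "tz": 2, "spin": 0},
  {"tx": 0, "ty": 0, "tz": 3, "spin": 0},
  {"tx": 0, "ty": 0, "tz": 4, "spin": 0},
  {"tx": 0, "ty": 0, "tz": 4, "spin": 0},
])

```text
time: 16.1
eef_pos: [0.5441, -0.0188, 0.1385]
eef_rot: [[-0.997, 0.073, -0.0], [0.073, 0.997, 0.0], [0.0, 0.0, -1.0]]
ft_force: [-1.0, 0.2, -2.3]
grip_width: 0.0215
gripper_force: 60.1
```

Call:
drive_tool([
  {"tx": 0, "ty": -0.5, "tz": 0, "spin": 0},
  {"tx": 0, "ty": -1, "tz": 0, "spin": 0},
  {"tx": 0, "ty": -1, "tz": 0, "spin": 0},
])

```text
time: 16.4
eef_pos: [0.5442, -0.0199, 0.1387]
eef_rot: [[-0.997, 0.073, 0.0], [0.073, 0.997, -0.0], [-0.0, -0.0, -1.0]]
ft_force: [0.2, 0.4, -2.5]
grip_width: 0.0213
gripper_force: 60.1
```

Call:
drive_tool([
  {"tx": 0, "ty": -0.4, "tz": 0, "spin": 0},
  {"tx": 0, "ty": -0.4, "tz": 0, "spin": 0},
])

```text
time: 16.6
eef_pos: [0.5441, -0.0203, 0.1386]
eef_rot: [[-0.997, 0.073, 0.0], [0.073, 0.997, 0.0], [-0.0, 0.0, -1.0]]
ft_force: [0.2, 0.1, -3.6]
grip_width: 0.0208
gripper_force: 60.1
```

Call:
drive_tool([
  {"tx": 0, "ty": -0.4, "tz": 0, "spin": 0},
  {"tx": 0, "ty": -0.4, "tz": 0, "spin": 0},
])

```text
time: 16.8
eef_pos: [0.5441, -0.0204, 0.1386]
eef_rot: [[-0.997, 0.073, 0.0], [0.073, 0.997, 0.0], [-0.0, 0.0, -1.0]]
ft_force: [0.5, 0.2, -2.5]
grip_width: 0.0213
gripper_force: 60.5
```

Call:
drive_tool([
  {"tx": 0, "ty": -0.3, "tz": 0, "spin": 0},
  {"tx": 0, "ty": -0.3, "tz": 0, "spin": 0},
  {"tx": 0, "ty": -0.3, "tz": 0, "spin": 0},
])

```text
time: 17.1
eef_pos: [0.5441, -0.0206, 0.1386]
eef_rot: [[-0.997, 0.073, 0.0], [0.073, 0.997, 0.001], [-0.0, 0.001, -1.0]]
ft_force: [-0.0, 3.4, -1.3]
grip_width: 0.0214
gripper_force: 60.5
```

```bash
python3 - <<'E'
from h import *
s=observe(); print(s["time"],s["eef_pos"],s["eef_rot"][:,2],s["ft_force"],s["ft_torque"])
E
```

```text
17.1 [ 0.54406217 -0.02055327  0.13861743] [ 9.22274921e-05  6.99828398e-04 -9.99999751e-01] [-0.01522681  3.3658577  -1.26921336] [ 0.78523333 -0.06194434 -0.07116264]
```

Call:
drive_tool([
  {"tx": 0, "ty": 1.2, "tz": 0, "spin": 0},
  {"tx": 0, "ty": 1.2, "tz": 2, "spin": 0},
  {"tx": 0, "ty": 1.2, "tz": 4, "spin": 0},
  {"tx": 0, "ty": 1.2, "tz": 6, "spin": 0},
  {"tx": 0, "ty": 1.2, "tz": 6, "spin": 0},
])

```text
time: 17.6
eef_pos: [0.5438, -0.0199, 0.132]
eef_rot: [[-0.997, 0.073, -0.001], [0.073, 0.997, -0.0], [0.001, -0.0, -1.0]]
ft_force: [-0.7, 0.4, -3.4]
grip_width: 0.0216
gripper_force: 60.2
```

Call:
drive_tool([
  {"tx": 0, "ty": 0, "tz": 1, "spin": 0},
  {"tx": 0, "ty": 0, "tz": 2, "spin": 0},
  {"tx": 0, "ty": 0, "tz": 3, "spin": 0},
  {"tx": 0, "ty": 0, "tz": 4, "spin": 0},
  {"tx": 0, "ty": 0, "tz": 5, "spin": 0},
])

```text
time: 18.1
eef_pos: [0.5446, -0.0203, 0.1284]
eef_rot: [[-0.997, 0.073, 0.001], [0.073, 0.997, -0.001], [-0.001, -0.001, -1.0]]
ft_force: [-1.7, -1.5, 6.9]
grip_width: 0.0214
gripper_force: 61.3
```

Call:
drive_tool([
  {"tx": 0, "ty": 0.2, "tz": 1.2, "spin": 0},
  {"tx": 0, "ty": 0.2, "tz": 2.4, "spin": 0},
  {"tx": 0, "ty": 0.2, "tz": 3.6, "spin": 0},
])

```text
time: 18.4
eef_pos: [0.5453, -0.0203, 0.1256]
eef_rot: [[-0.997, 0.073, 0.003], [0.073, 0.997, -0.001], [-0.003, -0.001, -1.0]]
ft_force: [-1.4, -1.8, 6.6]
grip_width: 0.0214
gripper_force: 61.4
```

Call:
drive_tool([
  {"tx": 0, "ty": 0, "tz": 1.2, "spin": 0},
  {"tx": 0, "ty": 0, "tz": 2.4, "spin": 0},
  {"tx": 0, "ty": 0, "tz": 3.6, "spin": 0},
])

```text
time: 18.7
eef_pos: [0.5457, -0.0203, 0.1222]
eef_rot: [[-0.997, 0.073, 0.004], [0.073, 0.997, -0.002], [-0.004, -0.001, -1.0]]
ft_force: [-1.4, -2.0, 6.0]
grip_width: 0.0215
gripper_force: 61.6
```

Call:
drive_tool([
  {"tx": 0, "ty": 0.3, "tz": 1.5, "spin": 0},
  {"tx": 0, "ty": 0.3, "tz": 3, "spin": 0},
  {"tx": 0, "ty": 0.3, "tz": 4.5, "spin": 0},
])

```text
time: 19.0
eef_pos: [0.546, -0.0203, 0.1178]
eef_rot: [[-0.997, 0.073, 0.004], [0.073, 0.997, -0.002], [-0.004, -0.002, -1.0]]
ft_force: [-0.4, -3.1, 7.3]
grip_width: 0.0215
gripper_force: 61.5
```

Call:
drive_tool([
  {"tx": 0, "ty": 0, "tz": 1.5, "spin": 0},
  {"tx": 0, "ty": 0, "tz": 3, "spin": 0},
  {"tx": 0, "ty": 0, "tz": 4.5, "spin": 0},
])

```text
time: 19.3
eef_pos: [0.5459, -0.0203, 0.1131]
eef_rot: [[-0.997, 0.073, 0.004], [0.073, 0.997, -0.002], [-0.004, -0.002, -1.0]]
ft_force: [1.5, -3.3, 3.6]
grip_width: 0.0214
gripper_force: 61.2
```

Call:
drive_tool([
  {"tx": 0, "ty": 0, "tz": 1.5, "spin": 0},
  {"tx": 0, "ty": 0, "tz": 3, "spin": 0},
  {"tx": 0, "ty": 0, "tz": 4.5, "spin": 0},
  {"tx": 0, "ty": 0, "tz": 6, "spin": 0},
])

```text
time: 19.7
eef_pos: [0.544, -0.02, 0.105]
eef_rot: [[-0.997, 0.073, -0.0], [0.073, 0.997, -0.001], [0.0, -0.001, -1.0]]
ft_force: [-0.4, -5.9, -0.2]
grip_width: 0.021
gripper_force: 60.6
```

Call:
drive_tool([
  {"tx": 0, "ty": 0, "tz": 1, "spin": 0},
  {"tx": 0, "ty": 0, "tz": 2, "spin": 0},
  {"tx": 0, "ty": 0, "tz": 3, "spin": 0},
  {"tx": 0, "ty": 0, "tz": 4, "spin": 0},
])

```text
time: 20.1
eef_pos: [0.5446, -0.02, 0.1043]
eef_rot: [[-0.997, 0.072, 0.0], [0.072, 0.997, -0.002], [-0.0, -0.002, -1.0]]
ft_force: [-11.0, -2.2, 32.2]
grip_width: 0.0213
gripper_force: 64.5
```

Call:
drive_tool([
  {"tx": 0, "ty": 0, "tz": 0.8, "spin": 0},
  {"tx": 0, "ty": 0, "tz": 0.8, "spin": 0},
  {"tx": 0, "ty": 0, "tz": 0.8, "spin": 0},
])

```text
time: 20.4
eef_pos: [0.5449, -0.02, 0.1042]
eef_rot: [[-0.997, 0.072, 0.001], [0.072, 0.997, -0.002], [-0.001, -0.002, -1.0]]
ft_force: [-10.0, -3.0, 29.8]
grip_width: 0.0214
gripper_force: 64.5
```

Call:
drive_tool([
  {"tx": 0, "ty": 0, "tz": -1.5, "spin": 0},
  {"tx": 0, "ty": 0, "tz": -3, "spin": 0},
  {"tx": 0, "ty": 0, "tz": -3, "spin": 0},
])

```text
time: 20.7
eef_pos: [0.5444, -0.0199, 0.1045]
eef_rot: [[-0.997, 0.073, 0.001], [0.073, 0.997, -0.001], [-0.001, -0.001, -1.0]]
ft_force: [-2.6, -4.8, 8.4]
grip_width: 0.0214
gripper_force: 61.8
```

```bash
python3 - <<'E'
from h import *
s=observe(); print(s["time"],s["eef_pos"],s["eef_rot"],s["ft_force"],s["ft_torque"])
E
```

```text
20.7 [ 0.54444627 -0.01993229  0.10445973] [[-9.97360684e-01  7.26032850e-02  6.55449664e-04]
 [ 7.26023579e-02  9.97360064e-01 -1.34212212e-03]
 [-7.51161794e-04 -1.29099264e-03 -9.99998885e-01]] [-2.56707196 -4.80055358  8.35355322] [-1.07169136  0.49922078 -0.10806193]
```

Call:
drive_tool([
  {"tx": 0, "ty": -0.5, "tz": -0.5, "spin": 0},
  {"tx": 0, "ty": -0.8, "tz": -0.5, "spin": 0},
  {"tx": 0, "ty": -0.8, "tz": -0.5, "spin": 0},
])

```text
time: 21.0
eef_pos: [0.5444, -0.0201, 0.1045]
eef_rot: [[-0.997, 0.073, 0.001], [0.073, 0.997, -0.0], [-0.001, 0.0, -1.0]]
ft_force: [-0.5, -3.1, 6.2]
grip_width: 0.0218
gripper_force: 61.6
```

Call:
drive_tool([
  {"tx": 0, "ty": -0.3, "tz": 0, "spin": 0},
  {"tx": 0, "ty": -0.3, "tz": 0, "spin": 0},
  {"tx": 0, "ty": -0.3, "tz": 0, "spin": 0},
])

```text
time: 21.3
eef_pos: [0.5444, -0.0201, 0.1045]
eef_rot: [[-0.997, 0.073, 0.001], [0.073, 0.997, 0.0], [-0.001, 0.0, -1.0]]
ft_force: [-0.9, -0.8, 6.5]
grip_width: 0.0215
gripper_force: 61.7
```

Call:
drive_tool([
  {"tx": 0, "ty": -0.3, "tz": -0.5, "spin": 0},
  {"tx": 0, "ty": -0.3, "tz": -0.5, "spin": 0},
  {"tx": 0, "ty": -0.3, "tz": -0.5, "spin": 0},
])

```text
time: 21.6
eef_pos: [0.5442, -0.0203, 0.1045]
eef_rot: [[-0.997, 0.073, 0.0], [0.073, 0.997, 0.001], [-0.0, 0.001, -1.0]]
ft_force: [1.0, 0.4, 3.4]
grip_width: 0.0213
gripper_force: 61.1
```

```bash
python3 - <<'E'
from h import *
s=observe(); print(s["time"],s["eef_pos"],s["eef_rot"][:,2],s["ft_force"],s["ft_torque"])
E
```

```text
21.6 [ 0.54422252 -0.02025576  0.10453841] [ 3.87270082e-04  6.75341617e-04 -9.99999697e-01] [1.02813271 0.39669704 3.39142108] [-0.05920568 -0.28769339  0.04221561]
```

Call:
drive_tool([
  {"tx": 0, "ty": -0.2, "tz": 0, "spin": 0.005},
  {"tx": 0, "ty": -0.2, "tz": 0, "spin": 0.01},
  {"tx": 0, "ty": -0.2, "tz": 0, "spin": 0.01},
])

```text
time: 21.9
eef_pos: [0.5442, -0.0204, 0.1046]
eef_rot: [[-0.997, 0.083, 0.0], [0.083, 0.997, 0.001], [-0.0, 0.001, -1.0]]
ft_force: [2.0, 2.5, 2.0]
grip_width: 0.0212
gripper_force: 61.0
```

```bash
cat > st.py <<'E'
from h import *
s=observe(); R=s["eef_rot"]; print(s["time"],s["eef_pos"],R[:,2],"heading",np.arctan2(R[1,1],R[0,1]),s["ft_force"],s["ft_torque"])
E
python3 st.py
```

```text
21.9 [ 0.54417236 -0.02037077  0.10455005] [ 3.34980543e-04  8.25624265e-04 -9.99999603e-01] heading 1.487769432235137 [1.97711866 2.52032361 1.95769086] [ 0.65238873 -0.52287614  0.1031359 ]
```

Call:
drive_tool([
  {"tx": 0, "ty": 0.1, "tz": 0.3, "spin": 0.005},
  {"tx": 0, "ty": 0.2, "tz": 0.5, "spin": 0.01},
  {"tx": 0, "ty": 0.2, "tz": 0.5, "spin": 0.01},
  {"tx": 0, "ty": 0.2, "tz": 0.5, "spin": 0.01},
])

```text
time: 22.3
eef_pos: [0.5443, -0.0204, 0.1045]
eef_rot: [[-0.996, 0.092, 0.0], [0.092, 0.996, 0.0], [-0.0, 0.0, -1.0]]
ft_force: [-0.2, 2.6, 5.5]
grip_width: 0.021
gripper_force: 61.6
```

```bash
python3 st.py
```

```text
22.3 [ 0.54426767 -0.02039437  0.10448809] [ 4.59496974e-04  2.76433175e-04 -9.99999856e-01] heading 1.478281346928629 [-0.15148475  2.55171129  5.52889817] [ 0.66085598 -0.34814342  0.33250328]
```

Call:
drive_tool([
  {"tx": 0, "ty": 0, "tz": 0, "spin": 0.003},
  {"tx": 0, "ty": 0, "tz": 0, "spin": 0.003},
  {"tx": 0, "ty": 0, "tz": 0, "spin": 0.003},
  {"tx": 0, "ty": 0, "tz": 0, "spin": 0.003},
])

```text
time: 22.7
eef_pos: [0.5443, -0.0204, 0.1045]
eef_rot: [[-0.995, 0.095, 0.001], [0.095, 0.995, 0.0], [-0.0, 0.0, -1.0]]
ft_force: [-0.1, 3.3, 6.0]
grip_width: 0.0216
gripper_force: 61.5
```

```bash
python3 st.py
```

```text
22.7 [ 0.5442837  -0.02044194  0.1045057 ] [ 5.25298838e-04  2.41223370e-04 -9.99999833e-01] heading 1.4753123150896768 [-0.0600121   3.25845579  5.96715066] [ 0.73293057 -0.3934674   0.27296667]
```

Call:
drive_tool([
  {"tx": 0, "ty": 0.2, "tz": 0, "spin": -0.015},
  {"tx": 0, "ty": 0.3, "tz": 0, "spin": -0.023},
  {"tx": 0, "ty": 0.3, "tz": -4, "spin": -0.023},
  {"tx": 0, "ty": 0.3, "tz": -16, "spin": -0.023},
  {"tx": 0, "ty": 0.3, "tz": -30, "spin": -0.023},
])

```text
time: 23.2
eef_pos: [0.5428, -0.0203, 0.1338]
eef_rot: [[-0.997, 0.073, -0.003], [0.073, 0.997, 0.001], [0.003, 0.0, -1.0]]
ft_force: [0.4, 0.5, -2.9]
grip_width: 0.0212
gripper_force: 60.1
```

Call:
drive_tool([
  {"tx": 0, "ty": 0, "tz": -18, "spin": 0},
  {"tx": 0, "ty": 0, "tz": -34, "spin": 0},
  {"tx": 0, "ty": 0, "tz": -34, "spin": 0},
])

```text
time: 23.5
eef_pos: [0.5459, -0.0209, 0.1715]
eef_rot: [[-0.997, 0.073, 0.005], [0.073, 0.997, -0.002], [-0.005, -0.001, -1.0]]
ft_force: [0.3, -0.2, -3.0]
grip_width: 0.0211
gripper_force: 60.3
```

Call:
drive_tool([
  {"tx": 0, "ty": 30, "tz": 0, "spin": 0},
  {"tx": 0, "ty": 60, "tz": 0, "spin": 0},
  {"tx": 0, "ty": 72, "tz": 0, "spin": 0},
  {"tx": 0, "ty": 72, "tz": 0, "spin": 0},
  {"tx": 0, "ty": 72, "tz": 0, "spin": 0},
])

```text
time: 24.0
eef_pos: [0.5491, 0.051, 0.1677]
eef_rot: [[-0.997, 0.072, -0.001], [0.072, 0.997, -0.001], [0.001, -0.001, -1.0]]
ft_force: [-0.5, -0.4, -2.4]
grip_width: 0.0215
gripper_force: 60.3
```

Call:
drive_tool([
  {"tx": 0, "ty": 0.8, "tz": 12, "spin": 0},
  {"tx": 0, "ty": 0.8, "tz": 22, "spin": 0},
  {"tx": 0, "ty": 0.8, "tz": 25, "spin": 0},
  {"tx": 0, "ty": 0.8, "tz": 26, "spin": 0},
  {"tx": 0, "ty": 0.8, "tz": 26, "spin": 0},
])

```text
time: 24.5
eef_pos: [0.5493, 0.052, 0.1418]
eef_rot: [[-0.997, 0.073, -0.001], [0.073, 0.997, 0.0], [0.001, -0.0, -1.0]]
ft_force: [0.0, -1.1, -3.5]
grip_width: 0.0215
gripper_force: 60.2
```

Call:
drive_tool([
  {"tx": 0, "ty": 0, "tz": 1, "spin": 0},
  {"tx": 0, "ty": 0, "tz": 2, "spin": 0},
  {"tx": 0, "ty": 0, "tz": 3, "spin": 0},
  {"tx": 0, "ty": 0, "tz": 3, "spin": 0},
  {"tx": 0, "ty": 0, "tz": 3, "spin": 0},
])

```text
time: 25.0
eef_pos: [0.5494, 0.0523, 0.1391]
eef_rot: [[-0.997, 0.073, -0.0], [0.073, 0.997, 0.0], [0.0, 0.0, -1.0]]
ft_force: [0.6, -0.4, -2.4]
grip_width: 0.0215
gripper_force: 60.2
```

Call:
drive_tool([
  {"tx": 0, "ty": -1, "tz": 0, "spin": 0},
  {"tx": 0, "ty": -2, "tz": 0, "spin": 0},
  {"tx": 0, "ty": -2.2, "tz": 0, "spin": 0},
  {"tx": 0, "ty": -2.2, "tz": 0, "spin": 0},
])

```text
time: 25.4
eef_pos: [0.5492, 0.05, 0.1391]
eef_rot: [[-0.997, 0.073, 0.0], [0.073, 0.997, 0.0], [-0.0, 0.0, -1.0]]
ft_force: [0.0, -0.7, -3.2]
grip_width: 0.0211
gripper_force: 60.2
```

Call:
drive_tool([
  {"tx": 0, "ty": -0.4, "tz": 0, "spin": 0},
  {"tx": 0, "ty": -0.4, "tz": 0, "spin": 0},
  {"tx": 0, "ty": -0.4, "tz": 0, "spin": 0},
])

```text
time: 25.7
eef_pos: [0.5492, 0.0497, 0.1391]
eef_rot: [[-0.997, 0.073, -0.0], [0.073, 0.997, 0.0], [0.0, -0.0, -1.0]]
ft_force: [0.2, 0.7, -2.3]
grip_width: 0.0212
gripper_force: 60.2
```

Call:
drive_tool([
  {"tx": 0, "ty": -0.3, "tz": 0, "spin": 0},
  {"tx": 0, "ty": -0.3, "tz": 0, "spin": 0},
  {"tx": 0, "ty": -0.3, "tz": 0, "spin": 0},
])

```text
time: 26.0
eef_pos: [0.5492, 0.0494, 0.1391]
eef_rot: [[-0.997, 0.073, -0.0], [0.073, 0.997, -0.0], [0.0, -0.0, -1.0]]
ft_force: [-0.2, 0.0, -2.0]
grip_width: 0.0215
gripper_force: 60.2
```

Call:
drive_tool([
  {"tx": 0, "ty": -0.3, "tz": 0, "spin": 0},
  {"tx": 0, "ty": -0.3, "tz": 0, "spin": 0},
])

```text
time: 26.2
eef_pos: [0.5491, 0.0491, 0.1391]
eef_rot: [[-0.997, 0.073, -0.0], [0.073, 0.997, 0.0], [0.0, 0.0, -1.0]]
ft_force: [-0.4, 0.3, -2.6]
grip_width: 0.0214
gripper_force: 60.3
```

Call:
drive_tool([
  {"tx": 0, "ty": -0.3, "tz": 0, "spin": 0},
  {"tx": 0, "ty": -0.3, "tz": 0, "spin": 0},
])

```text
time: 26.4
eef_pos: [0.5491, 0.049, 0.1391]
eef_rot: [[-0.997, 0.073, 0.0], [0.073, 0.997, 0.0], [-0.0, 0.0, -1.0]]
ft_force: [0.7, 1.4, -3.1]
grip_width: 0.0212
gripper_force: 60.4
```

Call:
drive_tool([
  {"tx": 0, "ty": 0.7, "tz": 0, "spin": 0},
  {"tx": 0, "ty": 0.7, "tz": 2, "spin": 0},
  {"tx": 0, "ty": 0.7, "tz": 4, "spin": 0},
  {"tx": 0, "ty": 0.7, "tz": 6, "spin": 0},
  {"tx": 0, "ty": 0.7, "tz": 7, "spin": 0},
])

```text
time: 26.9
eef_pos: [0.5493, 0.0491, 0.1323]
eef_rot: [[-0.997, 0.073, 0.0], [0.073, 0.997, -0.001], [-0.0, -0.001, -1.0]]
ft_force: [-1.5, -1.9, 4.7]
grip_width: 0.0216
gripper_force: 61.1
```

Call:
drive_tool([
  {"tx": 0, "ty": 0, "tz": 1, "spin": 0},
  {"tx": 0, "ty": 0, "tz": 2, "spin": 0},
  {"tx": 0, "ty": 0, "tz": 3, "spin": 0},
  {"tx": 0, "ty": 0, "tz": 4, "spin": 0},
  {"tx": 0, "ty": 0, "tz": 5, "spin": 0},
])

```text
time: 27.4
eef_pos: [0.5499, 0.0491, 0.1275]
eef_rot: [[-0.997, 0.073, 0.002], [0.073, 0.997, -0.001], [-0.002, -0.0, -1.0]]
ft_force: [0.4, -3.3, 4.0]
grip_width: 0.0214
gripper_force: 61.2
```

Call:
drive_tool([
  {"tx": 0, "ty": -0.2, "tz": 1.3, "spin": 0},
  {"tx": 0, "ty": -0.2, "tz": 2.6, "spin": 0},
  {"tx": 0, "ty": -0.2, "tz": 4, "spin": 0},
  {"tx": 0, "ty": -0.2, "tz": 5.2, "spin": 0},
])

```text
time: 27.8
eef_pos: [0.5492, 0.0492, 0.1217]
eef_rot: [[-0.997, 0.073, -0.0], [0.073, 0.997, -0.0], [-0.0, -0.0, -1.0]]
ft_force: [-0.7, -4.0, 3.8]
grip_width: 0.0216
gripper_force: 61.3
```

Call:
drive_tool([
  {"tx": 0, "ty": 0, "tz": 1.3, "spin": 0},
  {"tx": 0, "ty": 0, "tz": 2.6, "spin": 0},
  {"tx": 0, "ty": 0, "tz": 4, "spin": 0},
  {"tx": 0, "ty": 0, "tz": 5.2, "spin": 0},
])

```text
time: 28.2
eef_pos: [0.549, 0.0492, 0.1164]
eef_rot: [[-0.997, 0.073, -0.0], [0.073, 0.997, -0.0], [0.0, -0.0, -1.0]]
ft_force: [0.5, -3.7, 3.9]
grip_width: 0.0215
gripper_force: 61.3
```

Call:
drive_tool([
  {"tx": 0, "ty": -0.5, "tz": 0, "spin": 0},
  {"tx": 0, "ty": -0.5, "tz": 0, "spin": 0},
])

```text
time: 28.4
eef_pos: [0.5489, 0.0491, 0.1163]
eef_rot: [[-0.997, 0.073, -0.001], [0.073, 0.997, 0.001], [0.001, 0.001, -1.0]]
ft_force: [0.9, -2.0, 1.3]
grip_width: 0.0216
gripper_force: 60.9
```

Call:
drive_tool([
  {"tx": 0, "ty": 0, "tz": 1.2, "spin": 0},
  {"tx": 0, "ty": 0, "tz": 2.4, "spin": 0},
  {"tx": 0, "ty": 0, "tz": 2.4, "spin": 0},
])

```text
time: 28.7
eef_pos: [0.549, 0.049, 0.114]
eef_rot: [[-0.997, 0.073, -0.0], [0.073, 0.997, 0.0], [0.0, 0.0, -1.0]]
ft_force: [1.2, -1.5, 1.8]
grip_width: 0.0208
gripper_force: 61.0
```

```bash
python3 st.py
```

```text
28.7 [0.54903272 0.04901886 0.11404413] [-9.88590022e-05  4.16752194e-04 -9.99999908e-01] heading 1.497974943727655 [ 1.24992047 -1.52960372  1.81744753] [-0.23650279 -0.21408691 -0.13213461]
```

Call:
drive_tool([
  {"tx": 0, "ty": 0, "tz": 1.5, "spin": 0},
  {"tx": 0, "ty": 0, "tz": 3, "spin": 0},
  {"tx": 0, "ty": 0, "tz": 4.5, "spin": 0},
  {"tx": 0, "ty": 0, "tz": 6, "spin": 0},
])

```text
time: 29.1
eef_pos: [0.5489, 0.049, 0.1079]
eef_rot: [[-0.997, 0.073, -0.001], [0.073, 0.997, 0.0], [0.001, 0.0, -1.0]]
ft_force: [0.3, -0.7, 1.0]
grip_width: 0.021
gripper_force: 61.0
```

Call:
drive_tool([
  {"tx": 0, "ty": 0, "tz": 1, "spin": 0},
  {"tx": 0, "ty": 0, "tz": 2, "spin": 0},
  {"tx": 0, "ty": 0, "tz": 3, "spin": 0},
  {"tx": 0, "ty": 0, "tz": 3, "spin": 0},
])

```text
time: 29.5
eef_pos: [0.549, 0.0489, 0.105]
eef_rot: [[-0.997, 0.073, -0.0], [0.073, 0.997, 0.0], [0.0, 0.0, -1.0]]
ft_force: [-0.0, 0.2, -0.9]
grip_width: 0.0214
gripper_force: 60.8
```

```bash
python3 st.py
```

```text
29.5 [0.54898766 0.0489291  0.1050426 ] [-2.86120738e-04  3.10005650e-04 -9.99999911e-01] heading 1.4979421115083145 [-0.04173655  0.20870406 -0.9003217 ] [ 0.28444174 -0.04223447 -0.1238359 ]
```

Call:
drive_tool([
  {"tx": 0, "ty": 0, "tz": 0.6, "spin": 0},
  {"tx": 0, "ty": 0, "tz": 1.2, "spin": 0},
  {"tx": 0, "ty": 0, "tz": 1.2, "spin": 0},
  {"tx": 0, "ty": 0, "tz": 1.2, "spin": 0},
])

```text
time: 29.9
eef_pos: [0.5491, 0.0489, 0.1046]
eef_rot: [[-0.997, 0.073, -0.0], [0.073, 0.997, 0.0], [0.0, 0.0, -1.0]]
ft_force: [-1.7, 1.5, 5.5]
grip_width: 0.0215
gripper_force: 61.6
```

```bash
python3 st.py
```

```text
29.9 [0.54911933 0.04892161 0.10455862] [-3.07663711e-05  1.57834021e-04 -9.99999987e-01] heading 1.4980890689001962 [-1.65335841  1.50376327  5.5433622 ] [ 0.36525249  0.36242994 -0.1303978 ]
```

Call:
drive_tool([
  {"tx": 0, "ty": 0.1, "tz": 0, "spin": 0.004},
  {"tx": 0, "ty": 0.1, "tz": 0, "spin": 0.008},
  {"tx": 0, "ty": 0.1, "tz": 0, "spin": 0.008},
  {"tx": 0, "ty": 0.1, "tz": 0, "spin": 0.008},
])

```text
time: 30.3
eef_pos: [0.5491, 0.049, 0.1045]
eef_rot: [[-0.997, 0.08, -0.0], [0.08, 0.997, -0.0], [0.0, -0.0, -1.0]]
ft_force: [-2.3, 0.8, 5.6]
grip_width: 0.0215
gripper_force: 61.4
```

```bash
python3 st.py
```

```text
30.3 [0.54912604 0.04895207 0.10451866] [-1.72054718e-05 -1.32924018e-04 -9.99999991e-01] heading 1.490742972753609 [-2.33913628  0.75751815  5.55863205] [0.23146819 0.29198726 0.1798346 ]
```

Call:
drive_tool([
  {"tx": 0, "ty": -0.1, "tz": 0, "spin": 0.004},
  {"tx": 0, "ty": -0.1, "tz": 0, "spin": 0.004},
  {"tx": 0, "ty": -0.1, "tz": 0, "spin": 0.004},
  {"tx": 0, "ty": -0.1, "tz": 0, "spin": 0.004},
])

```text
time: 30.7
eef_pos: [0.5492, 0.0489, 0.1045]
eef_rot: [[-0.996, 0.084, 0.0], [0.084, 0.996, 0.0], [-0.0, 0.0, -1.0]]
ft_force: [-1.3, 2.6, 5.4]
grip_width: 0.0214
gripper_force: 61.4
```

```bash
python3 - <<'E'
exec(open("st.py").read())
a=cv2.resize(viewer.get_image("top")[165:240,190:310],None,fx=6.6,fy=6.6,interpolation=cv2.INTER_CUBIC)
b=viewer.get_image("side"); np.savez("im1.npz",s=b,t=a)
cv2.imwrite("pics/set3.png",cv2.resize(b[115:235,220:320],None,fx=5,fy=5,interpolation=cv2.INTER_CUBIC))
E
```

```text
30.7 [0.54919056 0.04893515 0.10453343] [ 1.74466063e-04  8.52632273e-05 -9.99999981e-01] heading 1.4865831365555686 [-1.32713737  2.62351771  5.36620165] [0.3378513  0.29511835 0.19326929]
```

View pics/set3.png

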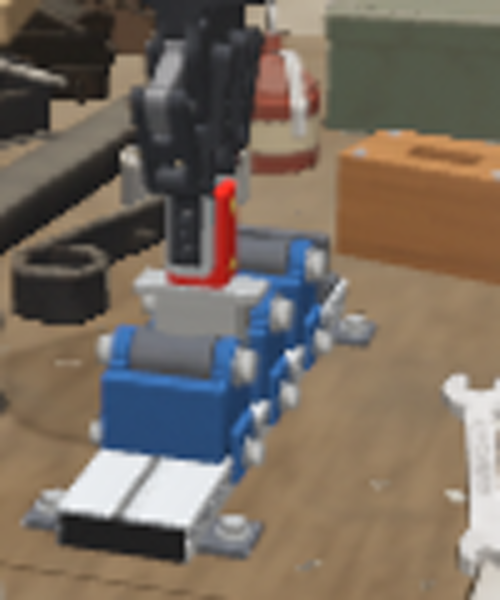

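Call:
drive_tool([
  {"tx": 0, "ty": 0.2, "tz": 0, "spin": -0.012},
  {"tx": 0, "ty": 0.3, "tz": -4, "spin": -0.012},
  {"tx": 0, "ty": 0.3, "tz": -18, "spin": -0.012},
  {"tx": 0, "ty": 0.3, "tz": -40, "spin": -0.012},
  {"tx": 0, "ty": 0.3, "tz": -65, "spin": -0.012},
])

```text
time: 31.3
eef_pos: [0.5483, 0.049, 0.1695]
eef_rot: [[-0.997, 0.073, -0.002], [0.073, 0.997, -0.0], [0.002, -0.0, -1.0]]
ft_force: [0.6, 0.7, -1.7]
grip_width: 0.0214
gripper_force: 60.3
```

Call:
drive_tool([
  {"tx": 0, "ty": 0, "tz": -20, "spin": 0},
  {"tx": 0, "ty": 0, "tz": -20, "spin": 0},
])

```text
time: 31.5
eef_pos: [0.5513, 0.0487, 0.193]
eef_rot: [[-0.997, 0.073, 0.007], [0.073, 0.997, -0.001], [-0.007, -0.001, -1.0]]
ft_force: [1.3, -0.2, -2.4]
grip_width: 0.0211
gripper_force: 60.4
```

Call:
drive_tool([
  {"tx": 8, "ty": -40, "tz": 0, "spin": 0},
  {"tx": 17, "ty": -83, "tz": 0, "spin": 0},
  {"tx": 26, "ty": -128, "tz": 0, "spin": 0},
  {"tx": 35, "ty": -173, "tz": 0, "spin": 0},
  {"tx": 44, "ty": -218, "tz": 0, "spin": 0},
])

```text
time: 32.0
eef_pos: [0.488, -0.1664, 0.1881]
eef_rot: [[-0.997, 0.073, -0.001], [0.073, 0.997, 0.001], [0.001, 0.001, -1.0]]
ft_force: [0.7, -0.4, -3.1]
grip_width: 0.0215
gripper_force: 60.6
```

Call:
drive_tool([
  {"tx": 9, "ty": -42, "tz": 0, "spin": 0.08},
  {"tx": 18, "ty": -80, "tz": 0, "spin": 0.15},
  {"tx": 20, "ty": -94, "tz": 0, "spin": 0.23},
  {"tx": 20, "ty": -94, "tz": 0, "spin": 0.23},
  {"tx": 20, "ty": -94, "tz": 0, "spin": 0.23},
])

```text
time: 32.5
eef_pos: [0.4621, -0.257, 0.1881]
eef_rot: [[-0.955, 0.298, -0.001], [0.298, 0.955, 0.002], [0.002, 0.001, -1.0]]
ft_force: [0.3, 0.1, -2.8]
grip_width: 0.0213
gripper_force: 61.0
```

```bash
python3 st.py
```

```text
32.5 [ 0.46206358 -0.25695554  0.18813591] [-0.00123726  0.00155723 -0.99999802] heading 1.268637439558759 [ 0.28957877  0.14773769 -2.81225667] [ 0.00693418 -0.01544604 -0.00651295]
```

Call:
drive_tool([
  {"tx": -1.1, "ty": -0.5, "tz": 15, "spin": 0},
  {"tx": -1.1, "ty": -0.5, "tz": 28, "spin": 0},
  {"tx": -1.1, "ty": -0.5, "tz": 36, "spin": 0},
  {"tx": -1.1, "ty": -0.5, "tz": 37, "spin": 0},
  {"tx": -1.1, "ty": -0.5, "tz": 37, "spin": 0},
])

```text
time: 33.0
eef_pos: [0.4636, -0.2577, 0.1518]
eef_rot: [[-0.955, 0.297, -0.001], [0.297, 0.955, 0.001], [0.001, 0.0, -1.0]]
ft_force: [0.2, -0.1, -2.5]
grip_width: 0.0214
gripper_force: 61.0
```

Call:
drive_tool([
  {"tx": 0, "ty": 0, "tz": 3, "spin": 0},
  {"tx": 0, "ty": 0, "tz": 6, "spin": 0},
  {"tx": 0, "ty": 0, "tz": 9, "spin": 0},
  {"tx": 0, "ty": 0, "tz": 12, "spin": 0},
])

```text
time: 33.4
eef_pos: [0.4635, -0.2583, 0.1399]
eef_rot: [[-0.954, 0.298, 0.0], [0.298, 0.954, -0.0], [-0.0, -0.0, -1.0]]
ft_force: [0.2, 0.3, -3.1]
grip_width: 0.0212
gripper_force: 61.0
```

```bash
python3 st.py
```

```text
33.4 [ 0.46352361 -0.25830941  0.13994092] [ 7.65607969e-05 -8.23823213e-05 -9.99999994e-01] heading 1.2679277051903033 [ 0.22330959  0.27403652 -3.10695877] [ 0.01084914 -0.01327716  0.01590392]
```

Call:
drive_tool([
  {"tx": 0.2, "ty": 0.6, "tz": 10, "spin": 0},
  {"tx": 0.2, "ty": 0.6, "tz": 22, "spin": 0},
  {"tx": 0.2, "ty": 0.6, "tz": 35, "spin": 0},
  {"tx": 0.2, "ty": 0.6, "tz": 47, "spin": 0},
  {"tx": 0.2, "ty": 0.6, "tz": 50, "spin": 0},
])

```text
time: 33.9
eef_pos: [0.4623, -0.2566, 0.0877]
eef_rot: [[-0.954, 0.298, -0.003], [0.298, 0.954, 0.003], [0.004, 0.002, -1.0]]
ft_force: [0.3, 0.9, -3.1]
grip_width: 0.0211
gripper_force: 61.0
```

Call:
drive_tool([
  {"tx": 0, "ty": 0, "tz": 1.5, "spin": 0},
  {"tx": 0, "ty": 0, "tz": 3, "spin": 0},
  {"tx": 0, "ty": 0, "tz": 3, "spin": 0},
])

```text
time: 34.2
eef_pos: [0.4638, -0.2579, 0.0874]
eef_rot: [[-0.955, 0.298, 0.0], [0.298, 0.955, -0.0], [-0.001, -0.0, -1.0]]
ft_force: [0.9, 0.2, -2.2]
grip_width: 0.0217
gripper_force: 61.0
```

```bash
python3 st.py
```

```text
34.2 [ 0.46375865 -0.25786336  0.08739968] [ 4.88309956e-04 -4.61020045e-04 -9.99999775e-01] heading 1.2679896734400298 [ 0.86508998  0.15274485 -2.2315951 ] [0.07257964 0.04099303 0.00187048]
```

Call:
drive_tool([
  {"tx": 0, "ty": 0, "tz": 1, "spin": 0},
  {"tx": 0, "ty": 0, "tz": 1.4, "spin": 0},
  {"tx": 0, "ty": 0, "tz": 1.4, "spin": 0},
])

```text
time: 34.5
eef_pos: [0.4639, -0.258, 0.0867]
eef_rot: [[-0.955, 0.298, 0.001], [0.298, 0.955, -0.001], [-0.001, -0.001, -1.0]]
ft_force: [-2.2, 0.6, 6.8]
grip_width: 0.0215
gripper_force: 62.1
```

Call:
drive_tool([
  {"tx": 0, "ty": 0, "tz": 0, "spin": 0},
  {"tx": 0, "ty": 0, "tz": 0, "spin": 0},
  {"tx": 0, "ty": 0, "tz": 0, "spin": 0},
  {"tx": 0, "ty": 0, "tz": 0, "spin": 0},
  {"tx": 0, "ty": 0, "tz": 0, "spin": 0},
], hand=0)

```text
time: 35.0
eef_pos: [0.4635, -0.2576, 0.0856]
eef_rot: [[-0.954, 0.298, -0.0], [0.298, 0.954, 0.0], [0.0, 0.0, -1.0]]
ft_force: [0.4, 0.3, 0.6]
grip_width: 0.0854
gripper_force: 0.0
```

Call:
drive_tool([
  {"tx": 0, "ty": 0, "tz": -15, "spin": 0},
  {"tx": 0, "ty": 0, "tz": -45, "spin": 0},
  {"tx": 0, "ty": 0, "tz": -90, "spin": 0},
  {"tx": 0, "ty": 0, "tz": -130, "spin": 0},
  {"tx": 0, "ty": 0, "tz": -150, "spin": 0},
])

```text
time: 35.5
eef_pos: [0.4648, -0.2587, 0.2399]
eef_rot: [[-0.955, 0.298, 0.004], [0.298, 0.955, -0.004], [-0.005, -0.002, -1.0]]
ft_force: [-0.2, -0.8, 0.5]
grip_width: 0.0856
gripper_force: 0.0
```

```bash
python3 - <<'E'
exec(open("st.py").read())
b=viewer.get_image("side"); np.savez("im2.npz",s=b,t=viewer.get_image("top"))
cv2.imwrite("pics/end.png",cv2.resize(b[115:230,220:352],None,fx=5,fy=5,interpolation=cv2.INTER_CUBIC))
E
```

```text
35.5 [ 0.46478204 -0.25865196  0.23988314] [ 0.00428071 -0.003811   -0.99998358] heading 1.2681304860429041 [-0.19432424 -0.75043714  0.48874123] [-0.01088416 -0.00384183 -0.01762389]
```

View pics/end.png

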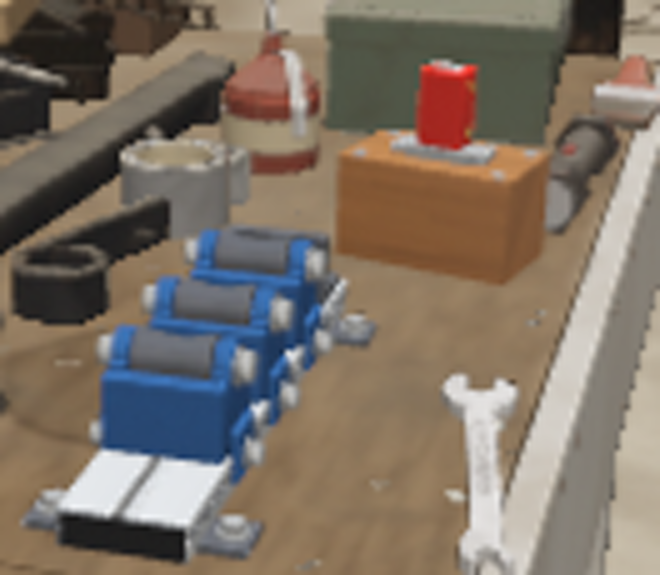

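```bash
python3 -c "
from station import robot
print(robot.close_job())"
```

```text
the job is handed in; nothing more can be done
None
```

The job is handed in at about 35 s of the 67 s, with all three gaps set by the gauge and the gauge hung back in its block. No score came back: the middle gap probably ended 0.3–0.6 mm over 22 mm (limit 1.5 mm), and I turned the gauge slightly in gaps 2 and 3 to touch both carriers, which I judged only from wrist force and torque.

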